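# Wind the board home and hold the field probe over its chip

## Robot

A 7-joint arm with a two-finger parallel gripper is mounted at the origin on the work surface. World frame = base frame: x ahead of the robot, y to its left, z up, the work surface at z = 0. Lengths are in m, angles in rad, forces in N, time in s.
With the tool pointing down it reaches from about 0.4 to 0.9 m from the base axis. Payload 5.5 kg.
Tool frame: the origin (TCP) lies midway between the tips of the shut fingers; the grasp point (between the pads) lies behind it (bot.pinch_z is the x of the grasp point in the tool frame, in m); x points along the fingers, z is the direction in which the jaws open and shut, and the axes are right-handed (so a half turn about x gives the same grasp; the last joint's range is limited). The gripper opens to 92 mm and grips with 3 to 60 N. Pads are 19 mm wide; open, the fingers measure 130 mm over their backs; the gripper's body (75 mm by 190 mm) begins 47 mm behind the grasp point.
Start: joints at [1.41, 0.501, -0.427, 1.55, 0.221, 1.138, -0.21], TCP at [0.267, -0.592, 0.227] pointing down, gripper open.
Joint ranges: [-2.88, 2.88], [-0.31, 2.03], [-1.54, 1.56], [0.2, 2.42], [-1.41, 4.55], [0.19, 2.02], [-2.57, 2.57]. Speed limits (rad/s): [2.57, 2.57, 3.14, 3.14, 3.14, 3.14, 3.14].

## Interface

Orientations are given as [roll, pitch, yaw] about the fixed x, y, z axes, in that order (R = Rz(yaw) Ry(pitch) Rx(roll)).
In Python, from station import bot gives the robot as it stands.
- The arm moves only by the shell command python3 -m pendant 'ROWS'. ROWS is JSON, a list that holds one entry, the list of rows, each a list of 7 numbers: the turn, a rotation vector about the tool's x, y, z in rad, then the shift along the tool's x, y, z in cm, then the closure, from 0 (fully open) to 1 (shut). In form: [[[rx, ry, rz, tx, ty, tz, claw], ...]]. A call has 1 to 12 rows; each row shifts and turns the pose as measured when the row begins, along the tool's axes as they then stand; what a row does not reach is not made up. A row lasts 1/12 s, in which the tool goes at most 41.7 mm and 7.16 degrees, less where a joint would pass 70% of its speed; a pose out of reach is approached as far as the arm can. A call with a gripper value outside its range is refused whole. The fingers move at their own pace and stop on an object; the grip force is fixed at half the most. Time passes only in rows, so rows that do not move let the fingers close. It gives the time, the measured TCP pose, the force and the opening at its end, in the units of the state.
- bot.read_state(): the state, without advancing time (a new reading comes with each control period).
- bot.get_image(name): name is "side" or "top" or "wrist"; returns (picture, depth): 480x640x3 uint8, red, green, blue; 480x640 float32, m along the optical axis (not along the pixel's ray), 0 where there is no reading.
- bot.camera_params(name): a dict with "vertical_fov" (degrees; the focal length in pixels is half the picture's height over the tangent of half this angle, whatever the lens; pixels are square), "cx", "cy" (the principal point, pixels), "R" (3x3) and "t" (3): a world point X has camera coordinates R X + t; the wrist camera has in their place "mount" (4x4, takes a point from camera to tool coordinates, whose origin is the TCP and whose axes are the tool frame's). Camera axes: x right, y down, z forward; pixel columns grow to the right and rows downward; lengths in m; the calibration is good to about 2 mm. A picture is of the moment at which its call begins: read the wrist's pose just before it. camera_params takes no time and is no camera call.
- bot.sign_off(): hands the job in, once; it reports no verdict.
Trained networks look in the newest picture that a camera, given by its name, has taken for a name from the list of things; names that differ only in an ending like _2 or _b are one class to them, and where a whole thing is asked for, a point or a joint stands for the part that bears it (a point fixed in the world has none). Each returns a list of dicts, best first, with "confidence" (0 to 1); they miss things now and then, are a little off and sometimes report something else, mostly with a low value. They report only what shows in the picture. A call takes as long as a camera call. They do not tell look-alikes from the thing itself.
- bot.boxes_of(camera, query): "at" ([x, y, z] in m, in world coordinates, good to about 4 mm: the middle of the surface that is visible of it).
- bot.regions_of(camera, query): "region" (480x640 bool, what is visible of it).
The state is a dict: "t": time; "q": joint angles; "qd": joint speeds; "joint_torque": joint torques, N m; "eef_pos": TCP position; "ee_rot": TCP orientation; "force": force on the tool from outside, world axes, zero at the start; "moment": the same for the moment, N m; "finger_gap": finger opening in m.
Only numpy, scipy, OpenCV 4.12 (cv2) and the standard library are available. Lean on these libraries where they do the work, as an engineer would, in place of code of your own. Each camera call takes 0.05 s, during which the arm holds its last target. There are 200 camera calls.

## Task

Turn the handwheel of the orange test fixture by its crank knob, clockwise from above, until the board carriage is right up against its stop. Then take the field probe out of its dock, carry it over the power strip and the fixture's fence, and hold it upright, head down, about 8 mm above the middle of the long black chip, the long way of its flat head running along the chip. Neither robot nor probe may touch the carriage or board or bump the power strip, the probe must not knock the fixture or its fence, the loose things lying around stay undisturbed, and you finish while still holding the probe there in the air: do not put it down or let go.

Things in the scene. Friction and masses are not known exactly. Their poses are not given: they have to be found in the camera images.
- fixture: Fixed orange test fixture, base 300 mm (its x) by 220 mm (its y from -115 to +105), base top 20 mm above the bench; origin on the bench under the middle of the base's length, x the way the carriage travels to its stop, z up. Along its +y side stands an upright orange fence, 6 mm thick, 260 mm long, at y = +102 mm, top 98 mm above the bench.
- handwheel (a joint): Turn of the black handwheel (disc 104 mm across, upright axis) from its position as built, where the crank knob lies on the fixture's -x side of the axis; rad, growing clockwise seen from above. One clockwise turn (2 pi) drives the carriage 40 mm towards the stop, which is 29 to 75 mm away at the start (the joint starts between 0 and 2.5). It takes 3 to 4 N at the knob, stays where it is left, and goes solid when the carriage meets the stop.
- wheel_center (a point): Point on the handwheel's axis at the top face of its disc, 72 mm above the bench (only the 14 mm radius hub stands 4 mm higher).
- crank_knob: Steel crank knob standing upright on the handwheel, 18 mm in diameter, 40 mm tall, spinning freely on its own axis, 42 mm from the wheel's axis. Origin at the middle of its lower end, 73 mm above the bench; its top is at 113 mm. It can be held from above and led around in a circle without turning the gripper.
- carriage: Aluminium carriage 100 x 80 x 12 mm carrying a green circuit board; it slides along the fixture's x. Origin at the middle of its underside, 36 mm above the bench; axes as the fixture's. Board top 52 mm, tallest parts on it 67 mm above the bench: two upright cans of 10 mm diameter, 26 mm to the +y side of the chip's middle line, and a white connector, 61 mm high, 29 mm to its -y side.
- carriage_front (a point): Middle of the carriage's front (+x) face, which meets the stop.
- stop_face (a point): Point on the near (-x) face of the fixed dark steel stop block that stands across the ways (top 62 mm above the bench, screws included); the carriage is home when carriage_front reaches it (seen along the fixture's x).
- chip_top (a point): Middle of the top face of the long black chip on the board, 56 mm above the bench; the chip is 36 mm along the fixture's x and 14 mm along y, the largest chip on the board. Axes as the fixture's; moves with the carriage.
- probe: Field probe, loose, 118 mm tall, about 140 g, standing upright in its dock. From its underside up: flat rectangular black head 36 (x) x 12 (y) x 12 mm, steel neck 12 mm in diameter, then from 52 to 118 mm a grey handle 36 (x) x 24 (y) x 66 mm, to be gripped across its 24 mm. Origin at the middle of the head's underside, z up along the handle. Either way round is the same.
- probe_tip (a point): Middle of the underside of the probe's head (the probe's origin).
- dock: Fixed grey dock block 90 (x) x 60 (y) x 40 mm high, origin at the middle of its underside, with a pocket 25 mm deep in its top (its floor 15 mm above the bench), 3 mm wider than the probe's head, that lies along its x.
- power_strip: Fixed white bench power strip, 360 mm (x) x 55 mm (y), 75 mm high (socket faces included), between the dock and the fixture; origin at the middle of its underside.
- mouse: Black computer mouse, loose, 95 x 56 x 30 mm, a bystander; origin under its middle.
- jar: Small round jar, loose, 52 mm across, 60 mm tall, a bystander; origin under its middle.
- screwdriver: Screwdriver lying on the bench, loose, a bystander.
Things that resemble listed ones, but are neither listed nor needed, are in the scene too. Leave any red look-alike of the probe alone.

How it is judged:
By the outcome, as a careful person would: the job done as asked, in the order asked, and still so for the second after the job is handed in, while the arm keeps its last pose, push and grip.
It also fails if it takes over 67 s, if anything falls off the work surface, if the arm or the gripper's body presses on something with over 40 N, if the wrist force passes 120 N, or if a joint passes its speed limit or range.

## Working session

There is one attempt and no reset: what is moved stays moved. The work goes in short steps, Python scripts to look and compute and a shell command to move; the robot and the scene stay as the last step left them, time stands still between calls to the robot, and variables do not carry over. Pictures are saved under pics/ and viewed, about 8 in all and at most 12, crops included, and the job is handed in when it is done.

```bash
ls; mkdir -p pics
cat > h.py <<'E'
import numpy as np, cv2
from station import bot
from scipy.spatial.transform import Rotation as Ro
def cam(n):
    c=bot.camera_params(n); f=240/np.tan(np.radians(c['vertical_fov'])/2); return c,f
def pose():
    s=bot.read_state(); return np.array(s['eef_pos']),Ro.from_euler('xyz',s['ee_rot']).as_matrix(),s
def world(n,d,P=None):
    c,f=cam(n); v,u=np.mgrid[0:480,0:640]
    X=np.stack([(u-c['cx'])/f*d,(v-c['cy'])/f*d,d],-1)
    if 'mount' in c:
        p,R=P; M=np.array(c['mount']); return (X@M[:3,:3].T+M[:3,3])@R.T+p
    return (X-np.array(c['t']))@np.array(c['R'])
def proj(n,X):
    c,f=cam(n); Y=np.array(c['R'])@np.array(X)+np.array(c['t']); return f*Y[0]/Y[2]+c['cx'],f*Y[1]/Y[2]+c['cy']
E
python3 - <<'E'
from h import *
p,R,s=pose(); print(s, bot.pinch_z); print(R.round(3))
for n in ['top','side']:
    im,d=bot.get_image(n); cv2.imwrite(f'pics/{n}0.png',im[:,:,::-1]); np.save(f'pics/{n}d0.npy',d)
    c,f=cam(n); print(n,f,c['cx'],c['cy'],(-np.array(c['R']).T@np.array(c['t'])).round(3))
    for q in ['fixture','handwheel','crank_knob','carriage','chip_top','stop_face','probe','dock','power_strip','mouse','jar','screwdriver']:
        try: print(n,q,[(np.round(b['at'],3).tolist(),round(b['confidence'],2)) for b in bot.boxes_of(n,q)][:4])
        except Exception as e: print(q,e)
E
```

```text
pics
{'t': 0.0, 'q': array([ 1.41020374,  0.50187086, -0.42680103,  1.55143645,  0.22078553,
        1.13826591, -0.21029425]), 'qd': array([ 7.64006386e-04, -4.87262639e-04,  2.29188940e-05, -4.51012294e-04,
       -2.25372927e-03, -1.89741340e-03,  1.15380951e-03]), 'joint_torque': array([ 1.07084466e-03, -5.66603136e+01, -5.81577569e+00, -2.79110008e+01,
       -6.87398552e-02,  3.07667989e-02,  1.25734141e-04]), 'eef_pos': array([ 0.26698342, -0.59188463,  0.22567041]), 'ee_rot': array([3.09061944, 1.56886947, 1.94367616]), 'force': array([0.14238894, 0.14769948, 0.0494785 ]), 'moment': array([ 0.00060091, -0.02717386,  0.05086507]), 'finger_gap': 0.09179969198019587} -0.0188
[[-0.001  0.912  0.411]
 [ 0.002  0.411 -0.912]
 [-1.     0.    -0.002]]
top 487.8786021790752 317.26868085817307 248.26143093085756 [ 0.49  -0.033  1.006]
top fixture [([0.532, -0.157, 0.019], 0.74), ([0.468, -0.111, 0.05], 0.67)]
top handwheel [([0.516, -0.208, 0.074], 0.65), ([0.47, -0.114, 0.052], 0.4)]
top crank_knob [([0.493, -0.173, 0.112], 0.54)]
top carriage [([0.472, -0.116, 0.053], 0.75)]
top chip
[... 704 characters left out ...]
e crank_knob [([0.494, -0.168, 0.096], 0.55), ([0.49, 0.254, 0.111], 0.51)]
side carriage [([0.468, -0.132, 0.054], 0.87)]
side chip_top [([0.476, -0.131, 0.055], 0.73), ([0.521, -0.194, 0.074], 0.64), ([0.766, 0.125, 0.044], 0.54)]
side stop_face [([0.588, -0.122, 0.055], 0.64), ([0.472, -0.129, 0.053], 0.24)]
side probe [([0.489, 0.255, 0.113], 0.88), ([0.457, 0.349, 0.093], 0.69), ([0.697, 0.347, 0.028], 0.16)]
side dock [([0.492, 0.26, 0.038], 0.69), ([0.491, 0.254, 0.114], 0.52)]
side power_strip [([0.521, 0.11, 0.072], 0.76)]
side mouse [([0.695, 0.348, 0.031], 0.68)]
side jar [([0.77, 0.127, 0.045], 0.67)]
side screwdriver [([0.478, -0.395, 0.017], 0.66), ([0.488, 0.254, 0.11], 0.58)]
```

View pics/top0.png

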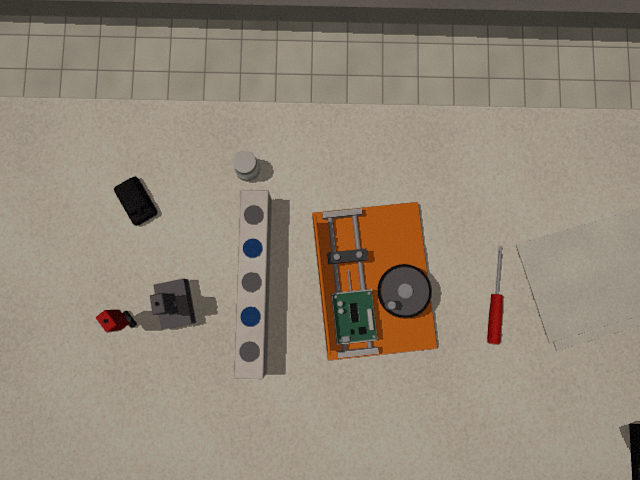

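View pics/side0.png

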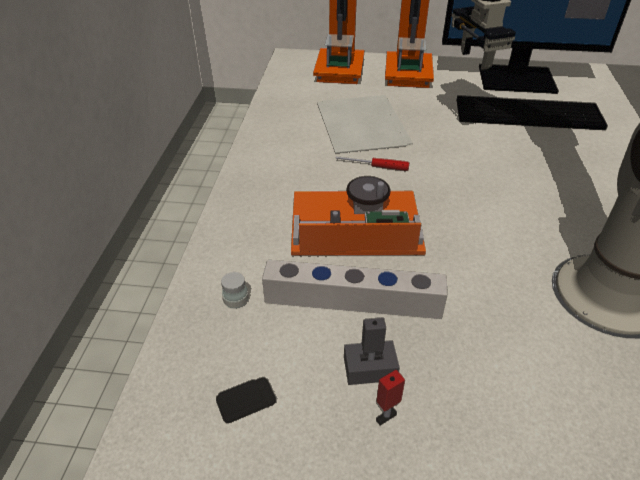

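The top view shows fixture x roughly along world +x (up), with the stop at (348,257), board at (354,316), wheel at (404,291), knob at (393,306), the grey probe in its dock at (170,303) and the red look-alike at (110,320). The side view agrees. Next I'll measure the geometry.

```bash
cat > m.py <<'E'
from h import *
im,d=bot.get_image('top'); W=world('top',d); hsv=cv2.cvtColor(im,cv2.COLOR_RGB2HSV)
z=W[...,2]; H,S,V=cv2.split(hsv)
def rect(m,name):
    P=W[m][:,:2]
    r=cv2.minAreaRect((P*1000).astype(np.float32)); print(name,len(P),np.round(r[0],1),np.round(r[1],1),round(r[2],1), 'z',np.median(W[m][:,2]).round(4)); return r
def box(x0,x1,y0,y1): return (W[...,0]>x0)&(W[...,0]<x1)&(W[...,1]>y0)&(W[...,1]<y1)
def big(m):
    n,l,st,_=cv2.connectedComponentsWithStats(m.astype(np.uint8)); return l==1+np.argmax(st[1:,4])
orange=(S>150)&(H<20)&box(.3,.75,-.35,.03)
rect(orange&(z>.012)&(z<.028),'base'); rect(orange&(z>.088),'fence')
rect(big(box(.3,.75,-.3,-.14)&(z>.064)&(z<.085)),'wheel')
rect(big(box(.3,.7,-.3,-.1)&(z>.095)&~orange),'knob')
rect(big((H>40)&(H<95)&(S>60)&box(.3,.6,-.25,0)&(z>.045)),'board')
rect(big(box(.53,.65,-.2,-.03)&(z>.05)&(z<.075)&~orange&(S<80)),'stop')
rect(big(box(.35,.6,.15,.29)&(z>.033)&(z<.05)),'dock')
rect(big(box(.35,.6,.15,.29)&(z>.1)),'probe')
rect(big(box(.3,.75,.03,.13)&(z>.06)),'strip')
for n,q in [('top','chip_top')]:
    for b in bot.regions_of(n,q)[:1]: 
        rect(b['region'],'chip')
E
python3 m.py; python3 -c "
import cv2;i=cv2.imread('pics/top0.png')[195:370,300:450];cv2.imwrite('pics/c0.png',cv2.resize(i,None,fx=4,fy=4)[:600])"
```

```text
base 9087 [ 543.  -155.6] [298.9 219.7] 7.0 z 0.0197
fence 503 [529.2 -40.4] [258.6  24.3] 7.0 z 0.0973
wheel 2220 [ 518.5 -208.5] [102.8 102.4] 27.2 z 0.0722
knob 78 [ 491.4 -176.3] [14.7 15.8] 0.6 z 0.1116
board 1378 [466.4 -94.4] [ 92.4 115.9] 7.2 z 0.0516
stop 430 [586.  -99.6] [22.3 77. ] 7.1 z 0.0562
dock 1045 [487.  242.6] [90.  61.4] 12.7 z 0.0396
probe 372 [487.1 241.8] [36.  24.5] 12.3 z 0.1317
strip 5533 [530.6  83.7] [ 55.6 359.4] 90.0 z 0.075
chip 2134 [466.1 -96.2] [102.2 118. ] 8.3 z 0.0519
```

View pics/c0.png

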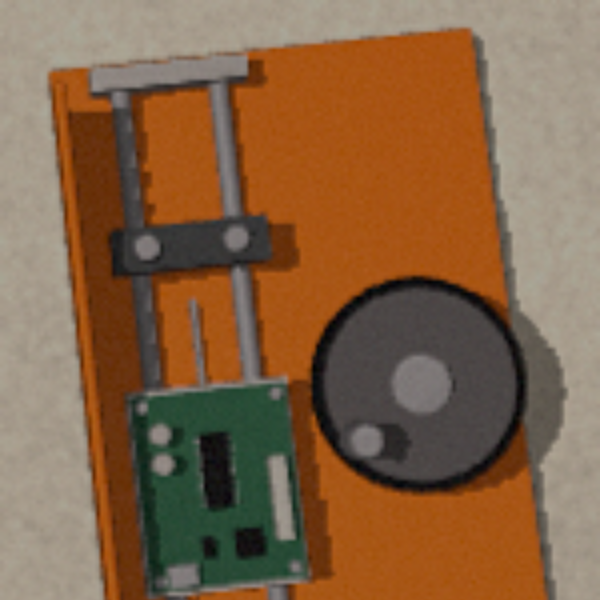

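```bash
cat >> h.py <<'E'
A=np.radians(7.0); RF=np.array([[np.cos(A),-np.sin(A)],[np.sin(A),np.cos(A)]])
OF=np.array([.543,-.1556])-RF@[0,-.005]
def tof(P): return (np.asarray(P)[...,:2]-OF)@RF
def tow(p): return RF@np.asarray(p)+OF
E
python3 - <<'E'
from h import *
d=np.load('pics/topd0.npy');W=world('top',d);F=tof(W);z=W[...,2]
im=cv2.imread('pics/top0.png')
def ray(u,v,zz):
    c,f=cam('top');C=-np.array(c['R']).T@np.array(c['t']);r=np.array(c['R']).T@[(u-c['cx'])/f,(v-c['cy'])/f,1]
    return C+r*(zz-C[2])/r[2]
for n,u,v,zz in [('chip',354.3,312.5,.056),('front',351.7,291,.052),('wheel',405.3,291,.076),('knob',391.7,305,.113),('stopedge',348,262,.06)]:
    P=ray(u,v,zz); print(n,P.round(4),tof(P).round(4))
g=box=(F[...,1]>.0)&(F[...,1]<.09)
for zl,zh,n in[(.046,.07,'car/stop')]:
    for y0 in np.arange(.01,.09,.01):
        m=(z>zl)&(z<zh)&(F[...,1]>y0)&(F[...,1]<y0+.01)&(abs(F[...,0])<.12)
        h,e=np.histogram(F[m][:,0],np.arange(-.13,.13,.004)); x=e[:-1][h>0]
        br=np.where(np.diff(x)>.006)[0]; print(round(y0,2),len(x) and (x[0],x[-1]),[(x[i].round(3)+.004,x[i+1].round(3)) for i in br])
print('rows: fence',[ (y.round(3)) for y in np.percentile(F[(z>.09)&(abs(F[...,0])<.12)&(F[...,1]>.08)&(F[...,1]<.12)][:,1],[2,50,98])])
E
```

```text
chip [ 0.476  -0.1143  0.056 ] [-0.0615  0.0442]
front [ 0.5174 -0.1092  0.052 ] [-0.0197  0.0441]
wheel [ 0.5184 -0.2094  0.076 ] [-0.0309 -0.0554]
knob [ 0.4915 -0.1775  0.113 ] [-0.0538 -0.0204]
stopedge [ 0.5733 -0.1009  0.06  ] [0.0368 0.0456]
0.01 (np.float64(-0.122), np.float64(0.05800000000000016)) [(np.float64(-0.018), np.float64(0.038))]
0.02 (np.float64(-0.122), np.float64(0.05800000000000016)) [(np.float64(-0.018), np.float64(0.038))]
0.03 (np.float64(-0.118), np.float64(0.05800000000000016)) [(np.float64(-0.018), np.float64(0.038))]
0.04 (np.float64(-0.122), np.float64(0.05800000000000016)) [(np.float64(-0.018), np.float64(0.038))]
0.05 (np.float64(-0.122), np.float64(0.05800000000000016)) [(np.float64(-0.018), np.float64(0.038))]
0.06 (np.float64(-0.122), np.float64(0.05800000000000016)) [(np.float64(-0.018), np.float64(0.038))]
0.07 (np.float64(-0.122), np.float64(0.05800000000000016)) [(np.float64(-0.018), np.float64(0.038))]
0.08 (np.float64(-0.122), np.float64(0.05800000000000016)) [(np.float64(-0.018), np.float64(0.038))]
rows: fence [np.float64(0.099), np.float64(0.102), np.float64(0.105)]
```

Gap measured ≈57 mm, so about 1.43 turns; fixture yaw 7°. I'll rotate the tool so that tool y = fixture +x and tool z = fixture −y, and head over to the knob.

```bash
python3 -m pendant '[[[0.1,0,0,0,0,0,0],[0.1,0,0,0,0,0,0],[0.1,0,0,0,0,0,0],[0,0,0,0,2.3,-3.3,0],[0,0,0,0,2.3,-3.3,0],[0,0,0,0,2.3,-3.3,0],[0,0,0,0,2.3,-3.3,0],[0,0,0,0,2.3,-3.3,0],[0,0,0,0,2.3,-3.3,0],[0,0,0,0,2.3,-3.3,0],[0,0,0,0,2.3,-3.3,0],[0,0,0,0,2.3,-3.3,0]]]'
cat > st.py <<'E'
from h import *
p,R,s=pose(); print('t',s['t'],'xyf',(tof(p)*1000).round(1),'z',p[2].round(4),'jaw in fixture deg',(np.degrees(np.arctan2(R[1,2],R[0,2]))-7).round(2),'tilt',R[2].round(3),'F',np.round(s['force'],1),'gap',s['finger_gap'].__round__(4))
E
python3 st.py
```

```text
t: 2.4
eef_pos: [0.4407, -0.2766, 0.2248]
ee_rot: [-0.227, 1.562, -1.713]
force: [0.6, -0.4, 1.5]
finger_gap: 0.0919
t 2.4 xyf [-116.3 -112.6] z 0.2248 jaw in fixture deg -92.14 tilt [-1.    -0.002  0.008] F [ 0.6 -0.4  1.5] gap 0.0919
```

```bash
python3 -m pendant '[[[-0.037,0,0,0,2.0,-3.0,0],[0,0,0,0,2.1,-3.1,0],[0,0,0,0,2.1,-3.1,0],[0,0,0,0,0,0,0]]]'
cat > k.py <<'E'
from h import *
import sys
p,R,s=pose(); im,d=bot.get_image('wrist'); cv2.imwrite(f'pics/{sys.argv[1]}.png',im[:,:,::-1])
W=world('wrist',d,(p,R));F=tof(W);z=W[...,2];np.savez(f'pics/{sys.argv[1]}.npz',W=W)
def bigc(m):
    n,l,st,_=cv2.connectedComponentsWithStats(m.astype(np.uint8)); return l==1+np.argmax(st[1:,4])
m=(z>.104)&(z<.118)&(d>0)&(abs(F[...,0]+.031)<.08)&(abs(F[...,1]+.055)<.07)
if m.sum()>20:
    m=bigc(m); (c,r)=cv2.minEnclosingCircle((F[m]*1000).astype(np.float32)); print('knob',m.sum(),np.round(c,1),round(r,1))
m=(z>.066)&(z<.0745)&(d>0)&(F[...,1]<.005)
if m.sum()>20:
    m=bigc(m); (c,r)=cv2.minEnclosingCircle((F[m]*1000).astype(np.float32)); print('wheel',m.sum(),np.round(c,1),round(r,1))
for q in ['crank_knob','wheel_center']:
    print(q,[((tof(b['at'])*1000).round(1),np.round(b['at'][2],3),b['confidence'].__round__(2)) for b in bot.boxes_of('wrist',q)][:2])
E
python3 st.py; python3 k.py w1
```

```text
t: 2.73
eef_pos: [0.4987, -0.1633, 0.2261]
ee_rot: [0.524, 1.562, -0.91]
force: [0.1, 0.5, 0.8]
finger_gap: 0.0921
t 2.7333 xyf [-45.   -7.2] z 0.2261 jaw in fixture deg -89.22 tilt [-1.     0.004  0.007] F [0.1 0.5 0.8] gap 0.0921
knob 557 [-52.7 -19.8] 8.9
wheel 13276 [-29.6 -55.1] 52.1
crank_knob [(array([-52. , -21.3]), np.float64(0.114), 0.62)]
wheel_center [(array([-26.3, -52.6]), np.float64(0.07), 0.63)]
```

View pics/w1.png

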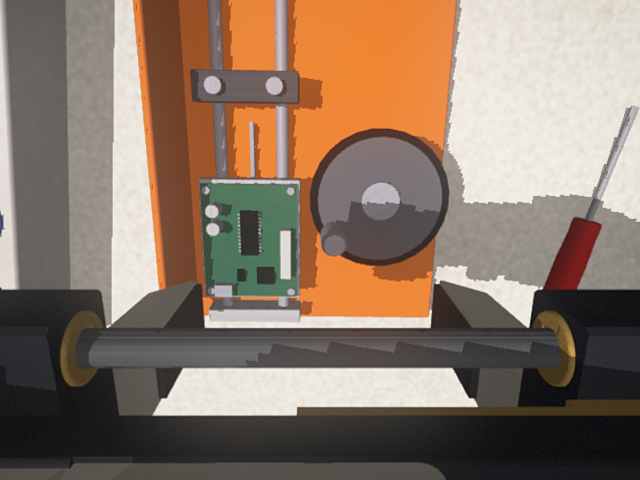

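The wrist view shows the knob at (333,238) on the disc, with the board clear of it. Knob at (-52.7,-19.8) mm and axis at (-29.6,-55.1) mm in the fixture frame, radius 42.2 mm as specified.

```bash
python3 -m pendant '[[[0.007,0,0,2,-0.4,0.6,0],[0,0,0,3,-0.4,0.6,0],[0,0,0,3,0,0,0],[0,0,0,0,0,0,0]]]'; python3 st.py
```

```text
t: 3.22
eef_pos: [0.4876, -0.1956, 0.1452]
ee_rot: [0.166, 1.552, -1.296]
force: [-1.5, -0.5, 0.5]
finger_gap: 0.0917
t 3.2167 xyf [-59.8 -37.9] z 0.1452 jaw in fixture deg -90.81 tilt [-1.     0.003  0.018] F [-1.5 -0.5  0.5] gap 0.0917
```

```bash
python3 -m pendant '[[[0,0,0,0,0,0,0],[0,0,0,0,0,0,0]]]' >/dev/null; python3 st.py; python3 k.py w2
```

```text
t 3.3833 xyf [-62.3 -40.9] z 0.1451 jaw in fixture deg -91.13 tilt [-1.    -0.     0.017] F [-0.4  0.4 -0.5] gap 0.0914
knob 1106 [-52.7 -19.9] 9.2
wheel 24695 [-29.8 -55.1] 52.1
crank_knob [(array([-53.5, -22.8]), np.float64(0.115), 0.64), (array([-57.8,  41.8]), np.float64(0.057), 0.55)]
wheel_center [(array([-28.8, -53.3]), np.float64(0.073), 0.78)]
```

```bash
python3 -m pendant '[[[-0.02,0.017,0,0,0.5,-1.05,0],[0,0,0,0,0.45,-1.05,0],[0,0,0,0,0,0,0],[0,0,0,0,0,0,0],[0,0,0,0,0,0,0]]]' >/dev/null; python3 st.py
```

```text
t 3.95 xyf [-46.3 -16.9] z 0.1505 jaw in fixture deg -89.62 tilt [-1.     0.01   0.003] F [-0.2 -0.3  0.9] gap 0.0917
```

```bash
python3 -m pendant '[[[0,0,0,0.5,-0.3,0.15,0],[0,0,0,1,-0.2,0.1,0],[0,0,0,1,-0.1,0,0],[0,0,0,0,0,0,0],[0,0,0,0,0,0,0]]]' >/dev/null; python3 st.py
```

```text
t 4.3667 xyf [-53.3 -19.9] z 0.1225 jaw in fixture deg -89.61 tilt [-1.     0.009  0.004] F [ 0.2 -0.3 -1.3] gap 0.0919
```

```bash
python3 -m pendant '[[[0,0,0,1,0.03,0,0],[0,0,0,1,0.03,0,0],[0,0,0,1,0,0,0],[0,0,0,0.6,0,0,0],[0,0,0,0.2,0,0,0],[0,0,0,0,0,0,0],[0,0,0,0,0,0,0]]]' >/dev/null; python3 st.py
```

```text
t 4.95 xyf [-53.5 -19.8] z 0.0784 jaw in fixture deg -89.65 tilt [-1.     0.006  0.002] F [0.2 0.5 0.2] gap 0.0919
```

```bash
python3 -m pendant '[[[0,0,0,-0.4,0.05,0,1],[0,0,0,0,0,0,1],[0,0,0,0,0,0,1],[0,0,0,0,0,0,1],[0,0,0,0,0,0,1],[0,0,0,0,0,0,1],[0,0,0,0,0,0,1],[0,0,0,0,0,0,1]]]' >/dev/null; python3 st.py
```

```text
t 5.6167 xyf [-51.4 -20.6] z 0.085 jaw in fixture deg -89.65 tilt [-1.     0.01   0.004] F [ 0.4 -0.2  0.7] gap 0.043
```

```bash
python3 -m pendant '[[[0,0,0,0,0,0,1],[0,0,0,0,0,0,1],[0,0,0,0,0,0,1],[0,0,0,0,0,0,1],[0,0,0,0,0,0,1],[0,0,0,0,0,0,1]]]' >/dev/null; python3 st.py
```

```text
t 6.1167 xyf [-51.6 -19.8] z 0.085 jaw in fixture deg -89.62 tilt [-1.     0.009  0.003] F [ 0.2 -0.4 -0.4] gap 0.0169
```

```bash
cat > c.py <<'E'
from h import *
import sys
p,R,s=pose(); C=np.array([-29.7,-55.1]); f=tof(p)*1000-C
th=np.degrees(np.arctan2(f[1],-f[0])); print('r',np.hypot(*f).round(1),'theta',th.round(1))
st=float(sys.argv[1]); n=int(sys.argv[2])
q=lambda a:C+42*np.array([-np.cos(np.radians(a)),np.sin(np.radians(a))])
prev=tof(p)*1000
for i in range(1,n+1):
    t=q(th+st*i); dd=(t-prev)/10; prev=t; print(f'[0,0,0,0,{dd[0]:.2f},{-dd[1]:.2f},1],',end='')
print()
E
python3 c.py 15 10
```

```text
r 41.6 theta 58.3
[0,0,0,0,0.98,-0.49,1],[0,0,0,0,1.08,-0.18,1],[0,0,0,0,1.09,0.11,1],[0,0,0,0,1.03,0.39,1],[0,0,0,0,0.89,0.64,1],[0,0,0,0,0.69,0.85,1],[0,0,0,0,0.45,1.00,1],[0,0,0,0,0.18,1.08,1],[0,0,0,0,-0.11,1.09,1],[0,0,0,0,-0.39,1.03,1],
```

```bash
python3 -m pendant '[[[0,0,0,0,0.98,-0.49,1],[0,0,0,0,1.08,-0.18,1],[0,0,0,0,1.09,0.11,1],[0,0,0,0,1.03,0.39,1],[0,0,0,0,0.89,0.64,1]]]' >/dev/null; python3 st.py; python3 c.py 15 10
```

```text
t 6.5333 xyf [ -5.7 -18.5] z 0.0849 jaw in fixture deg -89.58 tilt [-1.    -0.005 -0.002] F [-2.6  1.9  3.8] gap 0.017
r 43.7 theta 123.2
[0,0,0,0,0.74,0.86,1],[0,0,0,0,0.62,0.91,1],[0,0,0,0,0.36,1.04,1],[0,0,0,0,0.08,1.09,1],[0,0,0,0,-0.20,1.08,1],[0,0,0,0,-0.48,0.99,1],[0,0,0,0,-0.72,0.83,1],[0,0,0,0,-0.91,0.62,1],[0,0,0,0,-1.04,0.36,1],[0,0,0,0,-1.09,0.08,1],
```

```bash
python3 -m pendant '[[[0,0,0,0,0.74,0.86,1],[0,0,0,0,0.6,0.92,1],[0,0,0,0,0.36,1.04,1],[0,0,0,0,0.08,1.09,1],[0,0,0,0,-0.20,1.08,1],[0,0,0,0,-0.48,0.99,1],[0,0,0,0,-0.72,0.83,1]]]' >/dev/null; python3 st.py; python3 c.py 15 10
```

```text
t 7.1167 xyf [  3.6 -82.2] z 0.085 jaw in fixture deg -89.05 tilt [-1.    -0.006 -0.009] F [-0.4  3.4  2.1] gap 0.0171
r 43.0 theta -140.8
[0,0,0,0,-0.87,0.69,1],[0,0,0,0,-0.97,0.52,1],[0,0,0,0,-1.07,0.25,1],[0,0,0,0,-1.10,-0.03,1],[0,0,0,0,-1.05,-0.31,1],[0,0,0,0,-0.93,-0.58,1],[0,0,0,0,-0.75,-0.80,1],[0,0,0,0,-0.52,-0.97,1],[0,0,0,0,-0.25,-1.07,1],[0,0,0,0,0.03,-1.10,1],
```

```bash
python3 -m pendant '[[[0,0,0,0,-0.87,0.69,1],[0,0,0,0,-0.97,0.52,1],[0,0,0,0,-1.07,0.25,1],[0,0,0,0,-1.10,-0.03,1],[0,0,0,0,-1.05,-0.31,1],[0,0,0,0,-0.93,-0.58,1],[0,0,0,0,-0.75,-0.80,1],[0,0,0,0,-0.52,-0.97,1]]]' >/dev/null; python3 st.py; python3 c.py 15 10
```

```text
t 7.7833 xyf [-66.2 -71.3] z 0.0851 jaw in fixture deg -89.1 tilt [-1.     0.018 -0.013] F [ 7.6  0.8 -8.3] gap 0.0173
r 39.9 theta -23.9
[0,0,0,0,-0.50,-0.97,1],[0,0,0,0,-0.03,-1.10,1],[0,0,0,0,0.26,-1.07,1],[0,0,0,0,0.53,-0.96,1],[0,0,0,0,0.76,-0.79,1],[0,0,0,0,0.94,-0.57,1],[0,0,0,0,1.05,-0.31,1],[0,0,0,0,1.10,-0.03,1],[0,0,0,0,1.07,0.26,1],[0,0,0,0,0.96,0.53,1],
```

```bash
python3 -m pendant '[[[0,0,0,0,-0.40,-0.97,1],[0,0,0,0,-0.03,-1.10,1],[0,0,0,0,0.26,-1.07,1],[0,0,0,0,0.53,-0.96,1],[0,0,0,0,0.76,-0.79,1],[0,0,0,0,0.94,-0.57,1],[0,0,0,0,1.05,-0.31,1],[0,0,0,0,1.10,-0.03,1]]]' >/dev/null; python3 st.py; python3 c.py 15 10
```

```text
t 8.45 xyf [-42.2 -15.1] z 0.0848 jaw in fixture deg -89.79 tilt [-1.    -0.007 -0.01 ] F [-8.   9.  13.5] gap 0.0169
r 41.9 theta 72.6
[0,0,0,0,1.08,-0.20,1],[0,0,0,0,1.09,0.10,1],[0,0,0,0,1.03,0.38,1],[0,0,0,0,0.90,0.63,1],[0,0,0,0,0.70,0.84,1],[0,0,0,0,0.46,0.99,1],[0,0,0,0,0.19,1.08,1],[0,0,0,0,-0.10,1.09,1],[0,0,0,0,-0.38,1.03,1],[0,0,0,0,-0.63,0.90,1],
```

```bash
python3 -m pendant '[[[0,0,0,0,1.08,-0.10,1],[0,0,0,0,1.09,0.10,1],[0,0,0,0,1.03,0.38,1],[0,0,0,0,0.90,0.63,1],[0,0,0,0,0.70,0.84,1],[0,0,0,0,0.46,0.99,1]]]' >/dev/null; python3 st.py; python3 c.py 8 10
```

```text
t 8.95 xyf [ 10.5 -36.8] z 0.0849 jaw in fixture deg -89.41 tilt [-1.    -0.017 -0.013] F [-4.4  1.5  4.8] gap 0.0172
r 44.1 theta 155.5
[0,0,0,0,0.01,0.64,1],[0,0,0,0,0.13,0.57,1],[0,0,0,0,0.05,0.58,1],[0,0,0,0,-0.04,0.58,1],[0,0,0,0,-0.12,0.57,1],[0,0,0,0,-0.20,0.55,1],[0,0,0,0,-0.27,0.52,1],[0,0,0,0,-0.34,0.48,1],[0,0,0,0,-0.40,0.42,1],[0,0,0,0,-0.46,0.36,1],
```

```bash
python3 -m pendant '[[[0,0,0,0,0.1,0.64,1],[0,0,0,0,0.13,0.57,1],[0,0,0,0,0.05,0.58,1],[0,0,0,0,-0.04,0.58,1],[0,0,0,0,-0.12,0.57,1]]]' >/dev/null; python3 st.py; python3 c.py 6 8; python3 m.py | egrep 'board|stop'
```

```text
t 9.3667 xyf [ 12.2 -67.1] z 0.0849 jaw in fixture deg -89.44 tilt [-1.    -0.02  -0.016] F [-3.3  4.2  5.7] gap 0.0173
r 43.6 theta -164.1
[0,0,0,0,-0.30,0.37,1],[0,0,0,0,-0.19,0.40,1],[0,0,0,0,-0.23,0.38,1],[0,0,0,0,-0.26,0.35,1],[0,0,0,0,-0.30,0.32,1],[0,0,0,0,-0.33,0.29,1],[0,0,0,0,-0.36,0.25,1],[0,0,0,0,-0.38,0.21,1],
board 1327 [521.9 -87.5] [ 93.  115.7] 6.8 z 0.0518
stop 408 [585.7 -97.9] [22.  73.4] 7.1 z 0.0562
```

```bash
python3 -m pendant '[[[0,0,0,0,-0.10,0.40,1],[0,0,0,0,-0.19,0.40,1],[0,0,0,0,-0.23,0.38,1]]]' >/dev/null; python3 st.py; python3 c.py 5 5
```

```text
t 9.7167 xyf [  6.4 -78.6] z 0.0849 jaw in fixture deg -89.48 tilt [-1.    -0.02  -0.018] F [-2.4  5.2  3.8] gap 0.0167
r 43.1 theta -147.0
[0,0,0,0,-0.31,0.24,1],[0,0,0,0,-0.24,0.28,1],[0,0,0,0,-0.26,0.26,1],[0,0,0,0,-0.28,0.23,1],[0,0,0,0,-0.30,0.21,1],
```

```bash
python3 -m pendant '[[[0,0,0,0,-0.22,0.28,1],[0,0,0,0,-0.24,0.28,1],[0,0,0,0,-0.26,0.26,1]]]' >/dev/null; python3 st.py; python3 c.py 5 5
```

```text
t 9.9667 xyf [  5.  -80.5] z 0.085 jaw in fixture deg -89.24 tilt [-1.    -0.009 -0.027] F [ 3.7  8.4 -1.4] gap 0.0172
r 43.0 theta -143.8
[0,0,0,0,-0.31,0.23,1],[0,0,0,0,-0.25,0.26,1],[0,0,0,0,-0.28,0.24,1],[0,0,0,0,-0.30,0.22,1],[0,0,0,0,-0.31,0.19,1],
```

```bash
python3 -m pendant '[[[0,0,0,0,-0.35,0.40,1],[0,0,0,0,-0.35,0.4,1],[0,0,0,0,-0.35,0.4,1],[0,0,0,0,-0.35,0.4,1]]]' >/dev/null; python3 st.py; python3 c.py 5 1; python3 m.py | egrep 'board|stop'
```

```text
t 10.3 xyf [  4.8 -80.8] z 0.085 jaw in fixture deg -88.41 tilt [-0.999  0.014 -0.043] F [ 4.6 10.2 -0.9] gap 0.0174
r 43.0 theta -143.4
[0,0,0,0,-0.32,0.22,1],
board 1331 [524.2 -87.3] [ 93.3 115.5] 6.5 z 0.0518
stop 446 [584.4 -99.8] [25.1 77.3] 7.6 z 0.0559
```

```bash
python3 -m pendant '[[[0,0,0,0,0,0,1],[0,0,0,0,0,0,0],[0,0,0,0,0,0,0],[0,0,0,0,0,0,0],[0,0,0,0,0,0,0],[0,0,0,0,0,0,0],[0,0,0,0,0,0,0],[0,0,0,0,0,0,0],[0,0,0,0,0,0,0]]]' >/dev/null; python3 st.py
```

```text
t 11.15 xyf [  3.7 -86. ] z 0.0835 jaw in fixture deg -88.65 tilt [-0.999  0.015 -0.04 ] F [ 0.5 -0.2 -0.3] gap 0.0659
```

```bash
python3 -m pendant '[[[0,0,0,1,0,0,0],[0,0,0,-2,0,0,0],[0,0,0,-3,0,0,0],[0,-0.04,-0.015,-3,0,0,0],[0,0,0,-3,0,0,0],[0,0,0,-3,0,0,0]]]' >/dev/null; python3 st.py
```

```text
t 11.65 xyf [ -3.9 -87.1] z 0.2051 jaw in fixture deg -88.76 tilt [-1.    -0.018 -0.009] F [ 1.2 -0.8  0. ] gap 0.0922
```

That first row went 1 cm the wrong way (down); I need to check nothing was disturbed before carrying on.

```bash
python3 -m pendant '[[[0,0,0,-1,0,0,0.5],[0,0,0,0,0,0,0.5],[0,0,0,0,0,0,0.5]]]' >/dev/null; python3 st.py; python3 k.py w3
python3 - <<'E'
from h import *
W=np.load('pics/w3.npz')['W'];F=tof(W)*1000;z=W[...,2]
for y0 in range(10,90,10):
    m=(z>.046)&(z<.07)&(F[...,1]>y0)&(F[...,1]<y0+10)&(abs(F[...,0])<90)
    h,e=np.histogram(F[m][:,0],np.arange(-80,90,2)); x=e[:-1][h>0]; br=np.where(np.diff(x)>2)[0]; print(y0,x[:1],x[-1:],[(x[i]+2,x[i+1]) for i in br])
E
```

```text
t 11.9 xyf [  0.2 -88.2] z 0.2209 jaw in fixture deg -88.7 tilt [-1.    -0.009 -0.003] F [ 0.4  0.5 -0. ] gap 0.0765
knob 595 [  4.  -80.3] 9.1
wheel 12109 [-29.6 -55.1] 52.0
crank_knob [(array([  5.9, -82.8]), np.float64(0.114), 0.68)]
wheel_center [(array([-27.2, -53.4]), np.float64(0.073), 0.69)]
10 [-62] [60] []
20 [-62] [60] []
30 [-60] [60] []
40 [-62] [60] []
50 [-62] [60] []
60 [-62] [60] []
70 [-58] [60] []
80 [-62] [60] [(np.int64(-2), np.int64(4)), (np.int64(12), np.int64(16))]
```

View pics/w3.png

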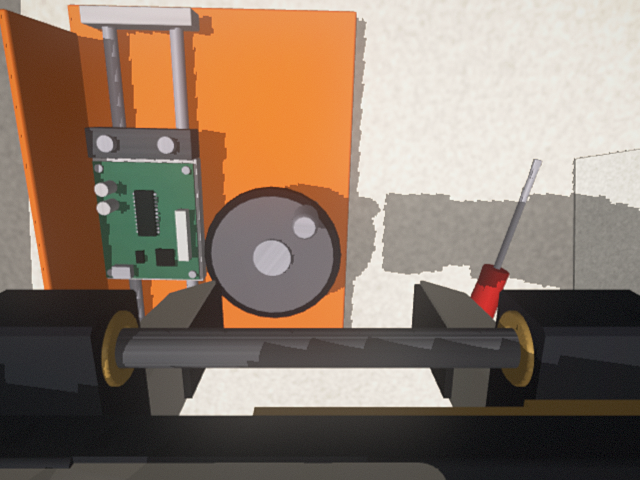

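The carriage (130–200, 160–280) sits against the stop block with no gap, and the knob is where it was pressed. I'll measure the chip from this picture, then move to the probe.

```bash
python3 - <<'E'
from h import *
im=cv2.imread('pics/w3.png');W=np.load('pics/w3.npz')['W'];F=tof(W)*1000
g=im.max(2); m=np.zeros_like(g); m[180:245,128:168]=(g[180:245,128:168]<60)
n,l,st,c=cv2.connectedComponentsWithStats(m); k=1+np.argmax(st[1:,4]); P=F[l==k]
r=cv2.minAreaRect(P.astype(np.float32)); print('chip',st[k],r, np.median(W[l==k][:,2]))
P=W[(W[...,2]>.05)]
d=np.load('pics/topd0.npy');W=world('top',d)
m=(W[...,0]>.4)&(W[...,0]<.53)&(W[...,1]>.28)&(W[...,1]<.42)&(W[...,2]>.02)
print('red ext',W[m].min(0),W[m].max(0)); print(tof([.4871,.2418]))
E
python3 -m pendant '[[[0,0,0,-1,0,-2,0.5],[0,0,0,-1,-0.1,-4,0.5],[0,0,0,0,-0.1,-4,0.5],[0,0,0,0,-0.1,-4,0.5],[-0.025,0,0,0,-0.1,-4,0.5],[-0.025,0,0,0,-0.1,-4,0.5],[-0.025,0,0,0,-0.1,-4,0.5],[-0.025,0,0,0,-0.1,-4,0.5],[0,0,0,0,-0.1,-4,0.5],[0,0,0,0,0,-2,0.5],[0,0,0,0,0,-1,0.5],[0,0,0,0,0,0,0.5]]]' >/dev/null; python3 st.py
```

```text
chip [134 190  24  46 847] ((37.8824348449707, -9.455314636230469), (35.97017288208008, 167.63931274414062), 36.602962493896484) 0.055329734718978424
red ext [0.4345234  0.31756101 0.02182242] [0.47409188 0.35576819 0.12250761]
[-0.00705245  0.39625034]
t 13.05 xyf [-41.7 292.9] z 0.2238 jaw in fixture deg -83.29 tilt [-0.999 -0.038 -0.019] F [ 0.1  0.6 -0.8] gap 0.0457
```

```bash
python3 -m pendant '[[[0.02,-0.019,0.038,0,1,-2,0.5],[0,0,0,0,1.2,-3,0.5],[0,0,0,0,1,-2.5,0.5],[0,0,0,0,0.5,-1,0.5],[0,0,0,0,0,0,0.5],[0,0,0,0,0,0,0.5]]]' >/dev/null; python3 st.py
cat > pr.py <<'E'
from h import *
import sys
p,R,s=pose(); im,d=bot.get_image('wrist'); cv2.imwrite(f'pics/{sys.argv[1]}.png',im[:,:,::-1])
W=world('wrist',d,(p,R)); sel=(d>0)&(W[...,2]>.118)&(W[...,2]<.15)&(abs(W[...,0]-.487)<.05)&(abs(W[...,1]-.242)<.05)
P=W[sel]; r=cv2.minAreaRect((P[:,:2]*1000).astype(np.float32)); print('probe',len(P),r,np.median(P[:,2]).round(4))
c=np.array([*r[0],0])/1000; dl=c-p; dl[2]=0; print('shift tool cm',(R.T@dl*100).round(2),'jaw world',np.degrees(np.arctan2(R[1,2],R[0,2])).round(2))
for q in ['probe','dock']: print(q,[(np.round(b['at'],3),b['confidence'].__round__(2)) for b in bot.boxes_of('wrist',q)][:2])
E
python3 pr.py w4
python3 - <<'E'
from h import *
im=cv2.imread('pics/w3.png');W=np.load('pics/w3.npz')['W'];F=tof(W)*1000
g=im.max(2); m=np.zeros_like(g); m[180:245,128:168]=(g[180:245,128:168]<60)
n,l,st,c=cv2.connectedComponentsWithStats(m); k=1+np.argmax(st[1:,4]); ok=(l==k)&(abs(W[...,2]-.0555)<.003); P=F[ok]
print('chip',len(P),np.percentile(P,[1,50,99],axis=0),cv2.minAreaRect(P.astype(np.float32)))
E
```

```text
t 13.55 xyf [-14.7 376.6] z 0.2157 jaw in fixture deg -84.86 tilt [-1.    -0.011  0.004] F [ 0.  -0.6  0. ] gap 0.0459
probe 2562 ((488.127685546875, 243.02951049804688), (35.83165740966797, 24.09083366394043), 12.752099990844727) 0.1321
shift tool cm [-0.02  1.07 -1.99] jaw world -77.86
probe [(array([0.459, 0.33 , 0.11 ]), 0.96), (array([0.494, 0.245, 0.134]), 0.81)]
dock [(array([0.509, 0.238, 0.041]), 0.66), (array([0.569, 0.095, 0.08 ]), 0.51)]
chip 838 [[-19.8221134   37.60183053]
 [ -2.01013018  44.40054864]
 [ 15.0764726   51.52233414]] ((-2.5555801391601562, 44.783111572265625), (14.835476875305176, 35.6141242980957), 89.79065704345703)
```

```bash
python3 -m pendant '[[[-0.01,0,0,0,0.4,-0.8,0.5],[0,0,0,0.5,0.4,-0.7,0.5],[0,0,0,1,0.2,-0.3,0.5],[0,0,0,1,0.05,-0.1,0.5],[0,0,0,0.5,0,0,0.5],[0,0,0,0,0,0,0.5],[0,0,0,0,0,0,0.5]]]' >/dev/null; python3 st.py;python3 pr.py w5
```

```text
t 14.2833 xyf [ -5.3 392.2] z 0.1817 jaw in fixture deg -84.72 tilt [-1.    -0.012  0.007] F [ 0.1 -0.6 -0.3] gap 0.0456
probe 3252 ((488.19659423828125, 243.2023162841797), (36.04942321777344, 23.883419036865234), 12.267533302307129) 0.1321
shift tool cm [-0.    0.   -0.53] jaw world -77.72
probe [(array([0.496, 0.245, 0.133]), 0.72), (array([0.461, 0.332, 0.103]), 0.59)]
dock [(array([0.513, 0.244, 0.042]), 0.8)]
```

View pics/w5.png

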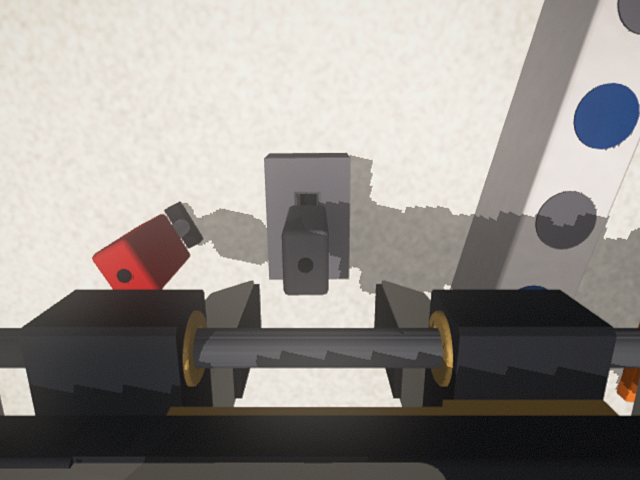

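The grey probe (305,250) is upright in its dock between the open fingers, with the red look-alike (140,255) outside the left finger. It needs 5 mm more to the left.

```bash
python3 -m pendant '[[[0,0.007,0.012,0.3,0,-0.25,0.5],[0,0,0,0.9,0,-0.2,0.5],[0,0,0,0.9,0,-0.05,0.5],[0,0,0,0.4,0,0,0.5],[0,0,0,0,0,0,0.5],[0,0,0,0,0,0,0.5]]]' >/dev/null; python3 st.py; python3 -c "
from h import *
p,R,s=pose(); dl=np.array([.4882,.2432,p[2]])-p; print((R.T@dl*100).round(2))"
```

```text
t 14.9333 xyf [ -4.9 397.5] z 0.1558 jaw in fixture deg -84.76 tilt [-1.     0.005 -0.001] F [-0.9 -0.2  0.7] gap 0.0457
[-0.   -0.09 -0.  ]
```

```bash
python3 -m pendant '[[[0,0,0,1,-0.05,0,0.5],[0,0,0,1.2,-0.04,0,0.5],[0,0,0,1.2,0,0,0.5],[0,0,0,1.2,0,0,0.5],[0,0,0,1.2,0,0,0.5],[0,0,0,1,0,0,0.5],[0,0,0,0.4,0,0,0.5],[0,0,0,0,0,0,0.5],[0,0,0,0,0,0,0.5]]]' >/dev/null; python3 st.py; python3 -c "
from h import *
p,R,s=pose(); dl=np.array([.4882,.2432,p[2]])-p; print((R.T@dl*100).round(2))"
```

```text
t 15.6833 xyf [ -6.8 397.1] z 0.0738 jaw in fixture deg -84.75 tilt [-1.     0.001 -0.   ] F [-0.8 -0.3 -0.6] gap 0.0458
[ 0.    0.11 -0.03]
```

```bash
python3 -m pendant '[[[0,0,0,-0.5,0.1,0,0.5],[0,0,0,-0.2,0,0,0.5],[0,0,0,0,0,0,0.5],[0,0,0,0,0,0,1],[0,0,0,0,0,0,1],[0,0,0,0,0,0,1],[0,0,0,0,0,0,1],[0,0,0,0,0,0,1],[0,0,0,0,0,0,1],[0,0,0,0,0,0,1]]]' >/dev/null; python3 st.py
```

```text
t 16.5167 xyf [ -3.4 397.9] z 0.0846 jaw in fixture deg -84.77 tilt [-1.     0.006 -0.001] F [-0.4 -0.1 -0.1] gap 0.0241
```

```bash
python3 -m pendant '[[[0,0,0,0,0,0,1],[0,0,0,0,0,0,1]]]' >/dev/null; python3 st.py; python3 -m pendant '[[[0,0,0,-0.8,0,0,1],[0,0,0,-1.2,0,0,1],[0,0,0,-1.5,0,0,1],[0,0,0,-1.5,0,0,1],[0,0,0,-2,0,0,1],[0,0,0,-2,0,0,1],[0,0,0,-2,0,0,1],[0,0,0,-1.5,0,0,1],[0,0,0,-0.8,0,0,1],[0,0,0,0,0,0,1],[0,0,0,0,0,0,1]]]' >/dev/null; python3 st.py
```

```text
t 16.6833 xyf [ -3.4 397.9] z 0.0846 jaw in fixture deg -84.77 tilt [-1.     0.006 -0.001] F [ 0.1 -0.1  0.4] gap 0.0238
t 17.6 xyf [ -5.6 398.4] z 0.2307 jaw in fixture deg -84.63 tilt [-1.     0.007 -0.001] F [-0.2 -0.5 -1.3] gap 0.0238
```

```bash
python3 -m pendant '[[[0.03,0,0,-0.5,0,0,1],[0.04,0,0,0,0,1,1],[0.02,0,0,0,0,2,1],[0,0,0,0,0.1,3,1],[0,0,0,0,0.1,3,1],[0,0,0,0,0.1,3,1],[0,0,0,0,0.1,3,1],[0,0,0,0,0,3,1],[0,0,0,0,0,3,1],[0,0,0,0,0,2,1],[0,0,0,0,0,1,1],[0,0,0,0,0,0,1]]]' >/dev/null; python3 st.py
```

```text
t 18.6 xyf [-11.6 142. ] z 0.2252 jaw in fixture deg -91.4 tilt [-1.    -0.012 -0.004] F [-0.7  0.3 -1.3] gap 0.024
```

```bash
python3 -m pendant '[[[-0.02,-0.004,0.012,0,0.3,1.5,1],[0,0,0,0,0.3,2,1],[0,0,0,0,0.2,2,1],[0,0,0,0,0.2,1.5,1],[0,0,0,0,0,1,1],[0,0,0,0,0,0.5,1],[0,0,0,0,0,0,1],[0,0,0,0,0,0,1]]]' >/dev/null; python3 st.py
```

```text
t 19.2667 xyf [-2.9 62.9] z 0.222 jaw in fixture deg -89.99 tilt [-1.    -0.004 -0.008] F [-0.3  0.4 -1.5] gap 0.0237
```

```bash
python3 -m pendant '[[[0,-0.008,0.004,0.3,0.1,0.8,1],[0,0,0,0.3,0.1,0.6,1],[0,0,0,0,0,0.3,1],[0,0,0,0,0,0,1],[0,0,0,0,0,0,1],[0,0,0,0,0,0,1]]]' >/dev/null; python3 st.py
python3 - <<'E'
from h import *
p,R,s=pose(); im,d=bot.get_image('wrist'); cv2.imwrite('pics/w6.png',im[:,:,::-1]); W=world('wrist',d,(p,R)); np.savez('pics/w6.npz',W=W,p=p,R=R)
im,d=bot.get_image('side'); cv2.imwrite('pics/s6.png',im[:,:,::-1])
# probe handle/ head points seen by wrist, in tool frame
T=(W-p)@R; m=(abs(T[...,1])<.04)&(abs(T[...,2])<.02)&(T[...,0]>-.03)&(T[...,0]<.085); 
for a,b in [(-.03,-.0),(0,.02),(.02,.05),(.05,.065),(.058,.08)]:
    k=m&(T[...,0]>a)&(T[...,0]<b); 
    if k.sum()>5: print(a,b,k.sum(),np.percentile(T[k],[2,50,98],axis=0).round(4).tolist())
E
```

```text
t 19.7667 xyf [-0.5 48.3] z 0.2153 jaw in fixture deg -89.7 tilt [-1. -0. -0.] F [-0.7 -0.1 -0.3] gap 0.0236
-0.03 -0.0 3403 [[-0.0295, 0.0089, -0.0191], [-0.0173, 0.0148, 0.0001], [-0.0011, 0.0157, 0.0192]]
0 0.02 694 [[0.0002, 0.0104, -0.0111], [0.0069, 0.0151, 0.0009], [0.0152, 0.0155, 0.0122]]
0.05 0.065 644 [[0.0543, 0.0017, -0.0053], [0.0584, 0.0088, 0.0005], [0.0641, 0.0148, 0.0063]]
0.058 0.08 485 [[0.058, 0.002, -0.0053], [0.0588, 0.0106, 0.0005], [0.0689, 0.0149, 0.0063]]
```

View pics/w6.png

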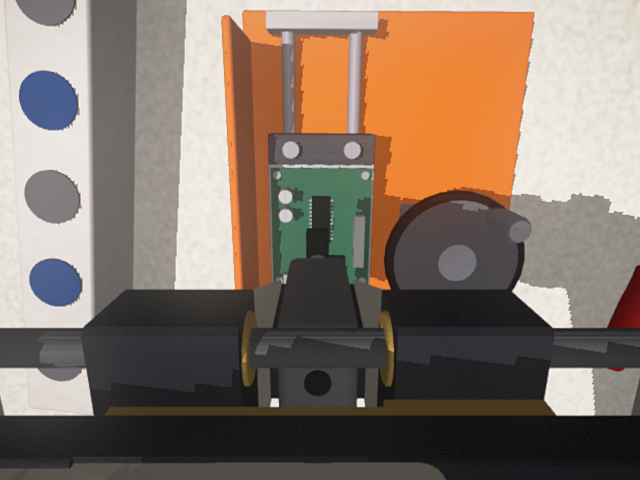

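```bash
python3 -m pendant '[[[-0.005,0,0,0.5,0,0.15,1],[0,0,0,1,0,0.1,1],[0,0,0,1,0,0.05,1],[0,0,0,1,0,0,1],[0,0,0,0.5,0,0,1],[0,0,0,0.2,0,0,1],[0,0,0,0,0,0,1],[0,0,0,0,0,0,1]]]' >/dev/null; python3 st.py
```

```text
t 20.5333 xyf [-1.5 45.8] z 0.1673 jaw in fixture deg -89.34 tilt [-1.    -0.002 -0.001] F [-0.5  0.6 -2. ] gap 0.0242
```

```bash
python3 -m pendant '[[[0.011,0,0,0.5,0.1,0.05,1],[0,0,0,0.8,0.03,0.03,1],[0,0,0,0.7,0,0,1],[0,0,0,0.4,0,0,1],[0,0,0,0.1,0,0,1],[0,0,0,0,0,0,1],[0,0,0,0,0,0,1]]]' >/dev/null; python3 st.py
```

```text
t 21.1167 xyf [ 0.6 45. ] z 0.1401 jaw in fixture deg -90.03 tilt [-1.    -0.001 -0.001] F [-0.5 -0.2 -0.9] gap 0.0237
```

```bash
python3 -m pendant '[[[0,0,0,0.25,-0.05,0,1],[0,0,0,0.2,0,0,1],[0,0,0,0.1,0,0,1],[0,0,0,0,0,0,1],[0,0,0,0,0,0,1],[0,0,0,0,0,0,1]]]' >/dev/null; python3 st.py
python3 - <<'E'
from h import *
p,R,s=pose(); im,d=bot.get_image('wrist'); cv2.imwrite('pics/w7.png',im[:,:,::-1]); W=world('wrist',d,(p,R)); F=tof(W)*1000
T=(W-p)@R; k=(abs(T[...,1])<.017)&(abs(T[...,2])<.02)&(T[...,0]>.05)&(T[...,0]<.075)&(W[...,2]>.0605)
print('head world z min/max',np.percentile(W[k][:,2],[1,50,99]),'F',np.percentile(F[k],[1,50,99],axis=0).round(1).tolist())
b=(d>0)&(abs(F[...,0])<30)&(abs(F[...,1]-44.5)<7.5)&(W[...,2]<.0595)&(W[...,2]>.053); print('chip seen',b.sum(),np.percentile(F[b],[1,50,99],axis=0).round(1).tolist(),np.median(W[b][:,2]))
im2,_=bot.get_image('side'); a=im[130:330,200:440]; c=im2[150:270,270:450]
o=np.hstack([cv2.resize(a,(400,333)),cv2.resize(c,(400,333))[:333]])
cv2.imwrite('pics/o7.png',o[:,:,::-1])
for n in ['wrist','side']: print(n,[(np.round(x['at'],3),x['confidence'].__round__(2),(tof(x['at'])*1000).round(1)) for x in bot.boxes_of(n,'probe')][:3])
E
```

```text
t 21.6167 xyf [ 0.7 44.7] z 0.1349 jaw in fixture deg -90.03 tilt [-1.  0. -0.] F [-0.1  1.1 -0.9] gap 0.0236
head world z min/max [0.06563402 0.07640698 0.0810307 ] F [[2.0, 38.4], [9.8, 44.3], [15.6, 50.1]]
chip seen 206 [[-5.5, 37.3], [13.5, 48.9], [20.2, 51.9]] 0.05507473819926876
wrist [(array([ 0.554, -0.108,  0.174]), 0.55, array([16.4, 41.3]))]
side [(array([ 0.535, -0.098,  0.096]), 0.7, array([-0.8, 53.1])), (array([0.458, 0.345, 0.094]), 0.65, array([-23.5, 502. ])), (array([0.524, 0.113, 0.068]), 0.3, array([ 14.2, 263.5]))]
```

View pics/o7.png

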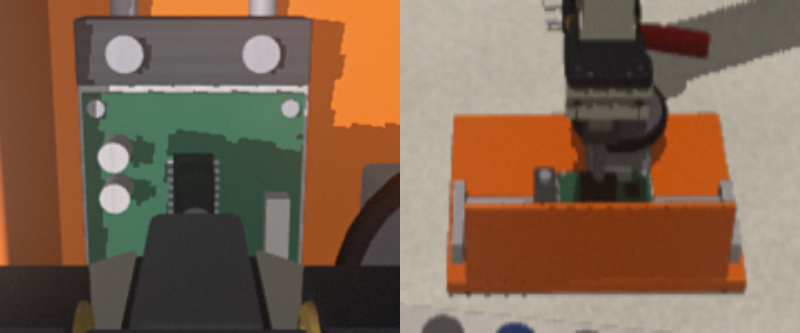

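```bash
python3 -m pendant '[[[0,0,0,0.1,-0.05,0,1],[0,0,0,0.05,0,0,1],[0,0,0,0,0,0,1],[0,0,0,0,0,0,1],[0,0,0,0,0,0,1],[0,0,0,0,0,0,1]]]' >/dev/null; python3 st.py
python3 - <<'E'
from h import *
p,R,s=pose(); im,d=bot.get_image('wrist'); W=world('wrist',d,(p,R)); F=tof(W)*1000
T=(W-p)@R; k=(abs(T[...,1])<.017)&(abs(T[...,2])<.02)&(T[...,0]>.05)&(W[...,2]>.0605)
print('head',np.percentile(W[k][:,2],[1,99]),np.percentile(F[k],[1,50,99],axis=0).round(1).tolist())
p,R,s=pose();print(p,np.abs(s['qd']).max())
E
```

```text
t 22.3167 xyf [ 0.1 44.7] z 0.1333 jaw in fixture deg -90.04 tilt [-1.  0. -0.] F [-0.1 -0.2 -1.9] gap 0.0239
head [0.0640762  0.07923134] [[1.3, 38.4], [9.3, 44.2], [15.1, 50.0]]
[ 0.53711148 -0.1062753   0.13334912] 0.001552526562730634
```

Tip is at about 64 mm (8 mm above the chip), centred and at rest. Handing in.

```bash
python3 -c "
from station import bot
print(bot.sign_off())"
```

```text
the job is handed in; nothing more can be done
None
```

I turned the handwheel until the carriage met its stop, then took the grey probe from its dock. I handed in with it held over the long black chip. Robot time was about 22 s of the 67 s allowed.

**Carriage:** The wheel turned about 1.44 turns clockwise (about 58 mm of travel) and then went solid. A close look afterwards showed no gap between the carriage and the stop.

**Probe:** It is held upright with its tip about 64 mm above the bench, so roughly 8 mm above the chip.
- **Centring:** Depth readings put the middle of the head at about (-2.9, 44.2) mm in the fixture frame, against a chip middle of about (-3, 44.5) mm.
- **Alignment:** The head lies along the chip to within about 0.1°, taken from the gripper's angle.
- **Steadiness:** The arm was at rest and the grip opening steady at 24 mm.

**Problems and uncertainties:**
- **Wrong-way row:** After letting go of the knob I typed one row down instead of up. The fingers may have dipped up to 1 cm towards the disc. I read no force during the dip itself; at the end of that move the force was near zero, and the knob and carriage were unmoved.
- **Chip position:** The two pictures disagreed by about 1.3 mm along the chip, and I used a value between them.
- **Bystanders:** I saw no disturbance in the pictures and no unexpected forces, but did not measure them again at the end.

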